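# Hold the reel clamp open at the third click

### The arm

A 6-joint arm with a two-finger parallel gripper is mounted at the origin on the work surface. World frame = base frame: x ahead of the robot, y to its left, z up, the work surface at z = 0. Lengths are in m, angles in rad, forces in N, time in s.
With the tool pointing down it reaches from about 0.2 to 0.875 m from the base axis. Payload 3.4 kg.
Tool frame: the origin (TCP) lies on the mounting face of the last link; the fingertips stand 199 mm ahead of it and the grasp point (between the pads) lies 180 mm ahead of it; x points along the fingers, y is the direction in which the jaws open and shut, and the axes are right-handed (so a half turn about x gives the same grasp; the last joint's range is limited). The gripper opens to 94 mm and grips with 3 to 60 N. Pads are 16 mm wide; open, the fingers measure 119 mm over their backs; the gripper's body (75 mm by 177 mm) begins 78 mm behind the grasp point.
Start: joints at [-1.451, 0.276, 1.505, -0, 1.361, -0.121], TCP at [0.137, -0.558, 0.405] pointing down, gripper open.
Joint ranges: [-2.89, 2.89], [-0.75, 2.08], [0.22, 2.7], [-1.18, 4.32], [0.11, 2.71], [-2.7, 2.7]. Speed limits (rad/s): [2.57, 2.57, 3.14, 3.14, 3.14, 3.14].

### API

Orientations are given as a unit quaternion [x, y, z, w].
In Python, from station import r, imaging, find_in, cut_out, mark_of gives the robot as it stands. The module is installed in compiled form; this text tells all that it offers.
- The arm moves only by the tool carry_out, never from a script. Its argument "series" is a list of rows, each a list of 7 numbers: the shift along the tool's x, y, z normalised to -1 to 1, where 1 is 40 mm, then the turn, a rotation vector about the tool's x, y, z normalised to -1 to 1, where 1 is 0.1 rad, then the opening, from -1 (shut) to 1 (fully open). A call has exactly 5 rows; each row shifts and turns the pose as measured when the row begins, along the tool's axes as they then stand; what a row does not reach is not made up. A row lasts 1/12 s, in which the tool goes at most 41.7 mm and 7.16 degrees, less where a joint would pass 70% of its speed; a pose out of reach is approached as far as the arm can. A call with a number of a shift or a turn outside -1 to 1 is refused whole. A call with a gripper value outside its range is refused whole. The fingers move at their own pace and stop on an object; "squeeze" is the grip in N (left out, the last holds). Time passes only in rows, so rows that do not move let the fingers close, or fill a call up. It gives the time, the measured TCP pose, the force and the opening at its end, in the units of the state.
- r.state(): the state, without advancing time (a new reading comes with each control period).
- imaging.camera(name): name is "scene" or "top" or "wrist"; returns the picture (384x512x3 uint8, red, green, blue); there is no depth.
- imaging.camera_model(name): a dict with "mtx" (3x3 intrinsics, pixels), "R" (3x3) and "t" (3): a world point X has camera coordinates R X + t; the wrist camera has in their place "hand_eye" (4x4, takes a point from camera to tool coordinates, whose origin is the TCP and whose axes are the tool frame's). Camera axes: x right, y down, z forward; pixel columns grow to the right and rows downward; lengths in m; the calibration is good to about 2 mm. A picture is of the moment at which its call begins: read the wrist's pose just before it. camera_model takes no time and is no camera call.
- r.sign_off(): hands the job in, once; it reports no verdict.
Trained networks look in the newest picture that a camera, given by its name, has taken for a name from the list of things; names that differ only in an ending like _2 or _b are one class to them, and where a whole thing is asked for, a point or a joint stands for the part that bears it (a point fixed in the world has none). Each returns a list of dicts, best first, with "score" (0 to 1); they miss things now and then, are a little off and sometimes report something else, mostly with a low value. They report only what shows in the picture. A call takes as long as a camera call. They do not tell look-alikes from the thing itself.
- find_in(camera, thing): "box" ([left, top, right, bottom] in pixels, round what is visible of it).
- cut_out(camera, thing): "pixels" (384x512 bool, what is visible of it) and "box" ([left, top, right, bottom] in pixels, round what is visible of it).
- mark_of(camera, thing): "point" ([row, column] in pixels: a listed point, or the origin of a listed thing).
The state is a dict: "clock": time; "joints": joint angles; "joint_vel": joint speeds; "joint_efforts": joint torques, N m; "eef_pos": TCP position; "orientation": TCP orientation; "contact_force": force on the tool from outside, world axes, zero at the start; "ft_torque": the same for the moment, N m; "width": finger opening in m.
Only numpy, scipy, OpenCV 4.12 (cv2) and the standard library are available. Lean on these libraries where they do the work, as an engineer would, in place of code of your own. Each camera call takes 0.05 s, during which the arm holds its last target.

### The job

The square cork grip blank has been left under the lever of the reel clamp's spring-return dial: draw it out, lay it flat in the open wooden tray and let go of it. Then press the lever down past the first two clicks to the third click, short of the end stop, so that the jaw stands clear of the clamped reel, and finish while still holding the lever there against its spring. Leave the other loose things on the counter where they are.

Things in the scene. Friction and masses are not known exactly. Their poses are not given: they have to be found in the camera images.
- machine: Reel clamp fixed to the counter, 215 mm long, under 97 mm high: steel base plate, grey gearbox (82 mm high, x -71 to -19, y -33 to +43 mm), gold reel held upright at its +y end. Origin on the counter below the dial's axis, mid-width of the lever; z up. The flat steel lever reaches from the dial over bare counter along the machine's -y: 32 mm wide, 8 thick, end 100 mm from the axis.
- dial (a joint): Dial turn, rad. 0 at rest, lever end raised 0.314 rad (18 deg) above level; grows as the lever is pressed down. Clicks at 0.21, 0.42, 0.63: at the third the lever slopes 18 deg below level. End stop 0.84. No click holds it: released, it springs back. Push on the lever pad: about 5 N at first, 10 N at the third click, up to 3 N more or less between clicks.
- dial_axis (a point): On the dial's axis (along the machine's x), 45 mm above the counter. A pointer on the dial's +x face points up and swings towards -y along four brass studs on the gearbox (rest, 1, 2, 3; the third click's stud is larger). The clamp's jaw draws 18 mm back from the reel at the third click.
- lever_pad (a point): The place to press: middle of the ribbed upper face of the lever, 75 mm from the dial's axis. At rest it is 72 mm above the counter; at the third click about 26 mm.
- blank: Loose cork grip blank: square-cut bar 26 mm wide (x), 120 long (y), 28 high (z), about 40 g. Origin at the centre of its underside. It starts flat on the counter, roughly along the machine's y, the last 15 to 35 mm of its +y end under the raised lever: it stops the lever soon after the second click and must be drawn 40 mm or more along its own -y before it can be lifted.
- blank_center (a point): Centre of the cork blank, 14 mm above its underside.
- tray: Open wooden tray fixed to the counter, empty, 140 mm (x) by 190 mm (y) outside, 28 mm high, walls and floor 6 mm. Origin at the centre of its underside, z up.
- reel_foot: Bystander: black hard rubber reel foot, 70 x 16 x 16 mm, loose. Origin at the centre of its underside.
- arbor_disc: Bystander: cork arbor disc, 44 mm across, 14 mm high, loose. Origin at the centre of its underside.
- click_pawl: Bystander: small stainless click pawl, 35 x 16 x 6 mm, loose. Origin under its round hub.
- fly_reel: Bystander: gold-finish fly reel lying flat, 84 mm across, 48 mm high with its crank knob, loose. Origin at the centre of its underside.
- screwdriver: Bystander: screwdriver, 180 mm long, lying loose along its x.
- oil_bottle: Bystander: small oil bottle, 36 mm across, 85 mm high, standing loose. Origin at the centre of its underside.
Things that resemble listed ones, but are neither listed nor needed, are in the scene too. What is shaped like the blank but pink, red or turquoise is not meant.

How it is judged:
On the way, in this order (a step that is already met when the one before it is completed fails the run):
1. the cork blank lies flat in the tray, let go (x of blank_center in the frame of tray between -0.056 and 0.056 m and y of blank_center in the frame of tray between -0.08 and 0.08 m and z of blank_center in the frame of tray below 0.03 m and contact force between the fingers and blank below 0.1 N and linear speed of blank below 0.02 m/s), for 0.2 s.
2. the dial is held at its third click by the fingers (value of joint dial between 0.55 and 0.71 rad and contact force between the fingers and machine above 2 N), for 0.3 s.
At the end, for the whole second after the job is handed in: The cork blank lies flat in the tray, untouched and still (its centre over the tray's floor and under 30 mm above the tray's underside); the dial stands still between 0.55 and 0.71 rad (third click 0.63), and the fingers press on the lever with more than 2 N, through the last second (all of step 1 and all of step 2 and velocity of joint dial between -0.1 and 0.1 rad/s); the arm keeps its last pose, push and grip.
It fails at once if the reel foot, arbor disc, click pawl, loose fly reel, screwdriver or oil bottle is shifted more than 25 mm (distance of any of reel_foot, arbor_disc, click_pawl, fly_reel, screwdriver, oil_bottle from where it was at the start of the episode above 0.025 m).
It also fails if it takes over 58 s, if anything falls off the work surface, if the arm or the gripper's body presses on something with over 40 N, if the wrist force passes 120 N, or if a joint passes its speed limit or range.

## Working session

There is one attempt and no reset: what is moved stays moved. The work goes in short steps, Python scripts to look and compute and a tool call to move; the robot and the scene stay as the last step left them, time stands still between calls to the robot, and variables do not carry over. Pictures are saved under pics/ and viewed, and the job is handed in when it is done.

Besides the shell and the picture viewer there is one more tool, called after "Request:" by a JSON object that holds its "fn" and its "kwargs". carry_out: Moves the arm, as the interface text tells. Scaled input: -1 to 1 covers 40 mm each way for a shift and 0.1 rad each way for a turn. Its arguments: {"type":"object","properties":{"series":{"type":"array","items":{"type":"array","items":{"type":"number","minimum":-1,"maximum":1}}},"squeeze":{"type":"number"}},"required":["series"]}

```bash
mkdir -p pics; cat > h.py <<'E'
import numpy as np, cv2
from station import r, imaging, find_in, cut_out, mark_of
from scipy.spatial.transform import Rotation as Ro
def save(n,im): cv2.imwrite('pics/'+n+'.png',im[:,:,::-1])
E
python3 - <<'E'
from h import *
s=r.state(); print(s)
for c in ['scene','top']:
    save(c+'0',imaging.camera(c)); 
    m=imaging.camera_model(c); print(c,m)
    for t in ['machine','blank','tray','reel_foot','arbor_disc','click_pawl','fly_reel','screwdriver','oil_bottle']:
        print(t,[(np.round(d['box']).tolist(),round(d['score'],2)) for d in find_in(c,t)[:3]])
    for t in ['dial_axis','lever_pad','blank_center','tray','machine']:
        print(t,[(np.round(d['point'],1).tolist(),round(d['score'],2)) for d in mark_of(c,t)[:3]])
print(imaging.camera_model('wrist'),r.state()['clock'])
E
```

```text
{'clock': 0.0, 'joints': array([-1.45097709e+00,  2.76557284e-01,  1.50611730e+00, -3.52458749e-05,
        1.36069843e+00, -1.20973078e-01]), 'joint_vel': array([ 9.49270125e-04, -2.73616211e-04,  4.50811570e-05, -3.44475987e-04,
        1.43373886e-03,  4.02147031e-05]), 'joint_efforts': array([-1.08149492e-03, -4.04594278e+01, -2.37234020e+01,  7.02291797e-02,
        3.46490555e-02, -1.46739198e-04]), 'eef_pos': array([ 0.13709859, -0.55819201,  0.40383225]), 'orientation': array([-0.70197572, -0.08555944,  0.70199936, -0.08430052]), 'contact_force': array([-0.41362559,  0.59731462, -0.59304998]), 'ft_torque': array([ 0.00458414, -0.05634398, -0.00805767]), 'width': 0.09395908294877171}
scene {'mtx': array([[361.9918964 ,   0.        , 256.86832584],
       [  0.        , 361.9918964 , 188.70087875],
       [  0.        ,   0.        ,   1.        ]]), 'R': array([[-0.77217321,  0.63540061, -0.0038195 ],
       [ 0.36444481,  0.43795299, -0.82181333],
       [-0.52050794, -0.63597424, -0.56974403]]), 't': array([ 0.47300026, -0.11301013,  1.31498689])}
machine [([280.0, 221.0, 40
[... 1779 characters left out ...]
 0.67), ([188.9, 156.9], 0.19)]
blank_center [([130.3, 228.2], 0.95), ([267.1, 190.5], 0.85), ([176.1, 205.7], 0.7)]
tray [([225.1, 332.5], 0.61)]
machine [([187.4, 156.7], 0.77)]
{'mtx': array([[276.80514858,   0.        , 252.96355854],
       [  0.        , 276.80514858, 188.14520513],
       [  0.        ,   0.        ,   1.        ]]), 'hand_eye': array([[-1.40018329e-03, -2.54501652e-01,  9.67071326e-01,
         2.11621815e-02],
       [ 9.99998987e-01, -1.07814541e-04,  1.41948464e-03,
        -5.38139467e-04],
       [-2.56996834e-04,  9.67072333e-01,  2.54501545e-01,
        -7.20919624e-02],
       [ 0.00000000e+00,  0.00000000e+00,  0.00000000e+00,
         1.00000000e+00]])} 1.5
```

View images.

```bash
python3 - <<'E'
import cv2
for c in ['scene0','top0']:
    im=cv2.imread(f'pics/{c}.png'); cv2.imwrite(f'pics/{c}b.png',cv2.resize(im,(800,600),interpolation=cv2.INTER_CUBIC))
E
```

```text
(no output)
```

View pics/scene0b.png

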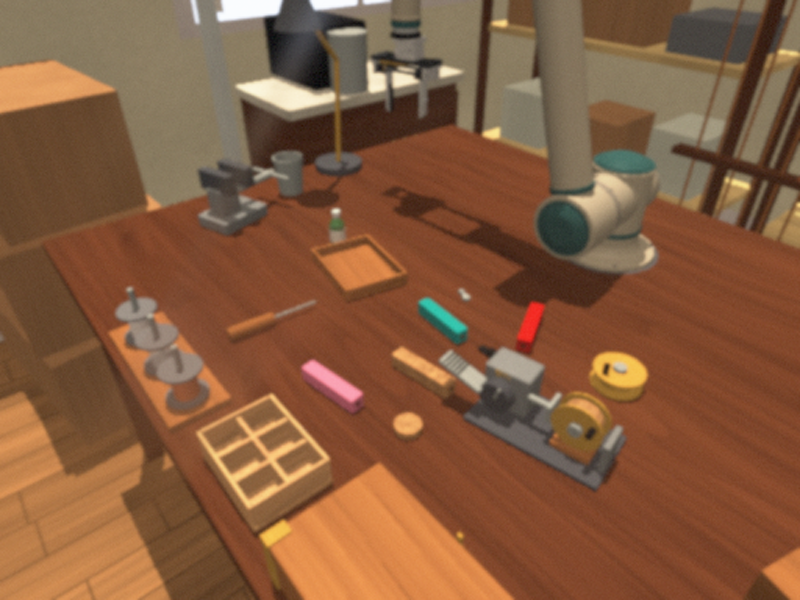

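View pics/top0b.png

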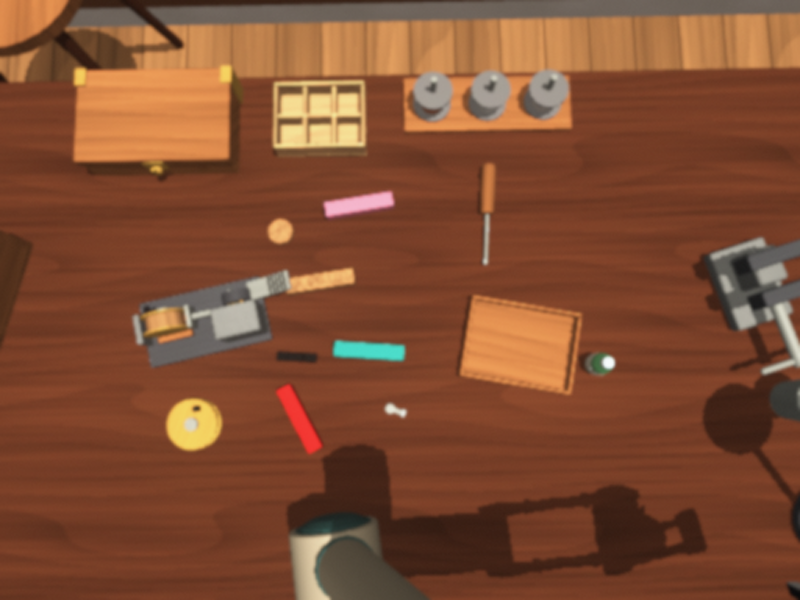

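```bash
cat >> h.py <<'E'
def ray(c,uv):
    m=imaging.camera_model(c); d=np.linalg.inv(m['mtx'])@np.array([uv[0],uv[1],1.]); 
    if c=='wrist':
        s=r.state(); T=np.eye(4);T[:3,:3]=Ro.from_quat(s['orientation']).as_matrix();T[:3,3]=s['eef_pos']
        M=T@m['hand_eye']; return M[:3,3],M[:3,:3]@d
    return -m['R'].T@m['t'], m['R'].T@d
def onz(c,uv,z):
    o,d=ray(c,uv); return o+d*(z-o[2])/d[2]
def tri(a,b):
    A=[];B=[]
    for o,d in (a,b):
        d=d/np.linalg.norm(d);P=np.eye(3)-np.outer(d,d);A.append(P);B.append(P@o)
    A=np.vstack(A);B=np.hstack(B);x=np.linalg.lstsq(A,B,rcond=None)[0];return x,np.linalg.norm(A@x-B)
E
python3 - <<'E'
from h import *
imaging.camera('top')
P={}
for n,box,z in [('blank',(182,172,229,189),.014)]:
    for d in cut_out('top','blank'):
        m=d['pixels'].astype(np.uint8); print(d['score'],d['box'],m.sum(),cv2.minAreaRect(cv2.findNonZero(m)))
for d in cut_out('top','tray')[:1]:
    m=d['pixels'].astype(np.uint8); q=cv2.boxPoints(cv2.minAreaRect(cv2.findNonZero(m)))
    print(d['box']); print(np.round([onz('top',p,.028) for p in q],3))
for n,uv in [('foot',(190,228)),('disc',(179,147)),('pawl',(254,262)),('reel',(124,271)),('screw',(312,135)),('bottle',(384,230))]:
    print(n,np.round(onz('top',uv,.01),3))
# triangulate marks
for n,a,b in [('axis',(150.8,190.3),(317.3,254)),('pad',(176,175.6),(292.8,231.5)),('pad2',(176,182),(292.8,231.5)),('bl',(205.7,176.1),(268.1,238)),('tray',(332.5,225.1),(223.1,172.8)),('mach',(156.7,187.4),(316.9,267.3))]:
    print(n,tri(ray('top',a),ray('scene',b)))
# tray corners from picture (x0.64), rim
for p in [(473,297),(581,314),(570,392),(461,375)]: print(np.round(onz('top',np.array(p)*.64,.028),3))
im=cv2.imread('pics/top0.png')[160:256,80:280]; cv2.imwrite('pics/topz.png',cv2.resize(im,(800,384),interpolation=cv2.INTER_CUBIC))
E
```

```text
0.89 [180.1, 244.3, 206.3, 292.2] 504 ((191.60000610351562, 267.20001220703125), (44.72135925292969, 11.627553939819336), 63.43495178222656)
0.87 [214.3, 215.6, 259.7, 232.9] 444 ((236.00689697265625, 223.8827667236328), (44.51129150390625, 10.100188255310059), 3.3664605617523193)
[294.7, 188.8, 374.1, 249.2]
[[ 0.45  -0.175  0.028]
 [ 0.589 -0.204  0.028]
 [ 0.551 -0.395  0.028]
 [ 0.414 -0.363  0.028]]
foot [0.486 0.101 0.01 ]
disc [0.71  0.132 0.01 ]
pawl [ 0.393 -0.071  0.01 ]
reel [0.374 0.276 0.01 ]
screw [ 0.738 -0.237  0.01 ]
bottle [ 0.473 -0.422  0.01 ]
axis (array([0.58777112, 0.19919923, 0.04061527]), np.float64(0.0029504202757010276))
pad (array([0.61464073, 0.1301987 , 0.0801436 ]), np.float64(0.007334605185639352))
pad2 (array([0.60329447, 0.12749857, 0.07145071]), np.float64(0.0008796118039454926))
bl (array([0.62530657, 0.05875733, 0.01489266]), np.float64(0.0026166583033060496))
tray (array([ 0.5003948 , -0.29662186, -0.00885169]), np.float64(0.020677944021503452))
mach (array([0.5956529 , 0.19892554, 0.00113095]), np.float64(0.008545197455774315))
[ 0.582 -0.205  0.028]
[ 0.55  -0.389  0.028]
[ 0.418 -0.363  0.028]
[ 0.449 -0.181  0.028]
```

View pics/topz.png

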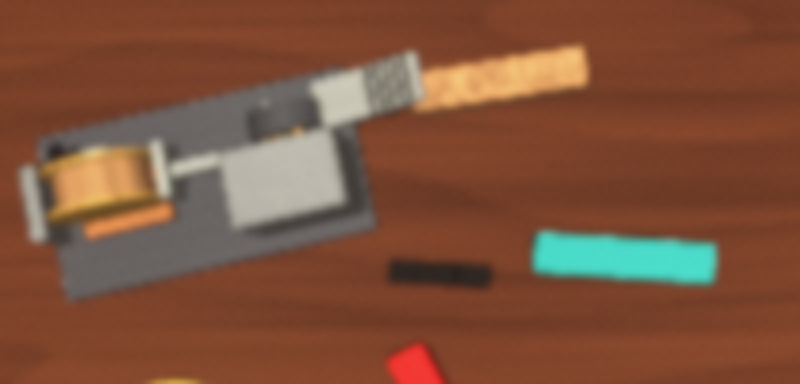

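```bash
python3 - <<'E'
from h import *
z=lambda p: np.array(p)/4+[80-.375,160-.375]
print('Tool axes cols\n',Ro.from_quat(r.state()['orientation']).as_matrix().round(3), ray('top',(0,0))[0])
for n,p,h in [('b+x near',(422,68),.028),('b+x end',(583,46),.028),('b end bottom',(588,88),0),('b -x near',(418,110),0),
 ('base',(40,137),.008),('base',(330,67),.008),('base2',(68,300),.008),('base3',(375,228),.008),
 ('lev end +x',(414,53),.08),('lev end -x',(422,101),.08),('lev start+x',(312,83),.05),('lever start -x',(326,125),.05)]:
    print(n,onz('top',z(p),h).round(4))
for p in [(325,203),(327,217),(393,205),(390,193)]: print('pink',onz('top',np.array(p)*.64,.014).round(3))
E
```

```text
Tool axes cols
 [[ 0.     0.238 -0.971]
 [-0.    -0.971 -0.238]
 [-1.     0.    -0.   ]] [ 0.42762521 -0.0840608   1.19661458]
b+x near [0.6239 0.1116 0.028 ]
b+x end [0.6372 0.0027 0.028 ]
b end bottom [0.6128 0.0015 0.    ]
b -x near [0.5993 0.1188 0.    ]
base [0.5837 0.3765 0.008 ]
base [0.629  0.1783 0.008 ]
base2 [0.4722 0.3536 0.008 ]
base3 [0.5177 0.1462 0.008 ]
lev end +x [0.6251 0.1081 0.08  ]
lev end -x [0.5937 0.1027 0.08  ]
lev start+x [0.6114 0.1808 0.05  ]
lever start -x [0.5831 0.1711 0.05  ]
pink [0.757 0.051 0.014]
pink [0.731 0.048 0.014]
pink [ 0.751 -0.069  0.014]
pink [ 0.773 -0.064  0.014]
```

```bash
cat >> h.py <<'E'
def plan(pos,yaxis,grip=1,calls=1,vmax=.9,wmax=.9):
    """pos = target TCP, yaxis = target tool y (xy world), tool down. Prints rows."""
    s=r.state(); p=s['eef_pos'].copy(); R=Ro.from_quat(s['orientation'])
    y=np.array([yaxis[0],yaxis[1],0.]);y/=np.linalg.norm(y); x=np.array([0,0,-1.]); T=Ro.from_matrix(np.c_[x,y,np.cross(x,y)])
    for c in range(calls):
        rows=[]
        for i in range(5):
            d=R.inv().apply(np.array(pos)-p)/.04; m=np.linalg.norm(d); d=d*min(1,vmax/max(m,1e-9)); d=np.round(d,2)
            w=(R.inv()*T).as_rotvec()/.1; m=np.linalg.norm(w); w=w*min(1,wmax/max(m,1e-9)); w=np.round(w,2)
            rows.append([float(v)+0. for v in [*d,*w,grip]])
            p=p+R.apply(d*.04); R=R*Ro.from_rotvec(w*.1)
        print(str(rows).replace(' ',''))
    print('end',p.round(4),'from',s['eef_pos'].round(4),'err now',np.linalg.norm(np.array(pos)-s['eef_pos']).round(4),'F',s['contact_force'].round(1),'w',s['width'].round(4),'t',s['clock'])
E
python3 -c "
from h import *
plan((.62,.037,.33),(.993,.121),0.2,4)"
```

```text
[[0.09,-0.54,-0.71,-0.9,0.0,0.0,0.2],[0.09,-0.47,-0.76,-0.9,0.0,0.0,0.2],[0.09,-0.4,-0.8,-0.9,0.0,0.0,0.2],[0.09,-0.33,-0.83,-0.9,0.0,0.0,0.2],[0.09,-0.26,-0.86,-0.9,0.0,0.0,0.2]]
[[0.09,-0.18,-0.88,-0.9,0.0,0.0,0.2],[0.09,-0.1,-0.89,-0.9,0.0,0.0,0.2],[0.09,-0.02,-0.9,-0.9,0.0,0.0,0.2],[0.09,0.06,-0.89,-0.9,0.0,0.0,0.2],[0.09,0.14,-0.88,-0.9,0.0,0.0,0.2]]
[[0.08,0.22,-0.87,-0.9,0.0,0.0,0.2],[0.09,0.3,-0.84,-0.9,0.0,0.0,0.2],[0.08,0.38,-0.81,-0.9,0.0,0.0,0.2],[0.09,0.45,-0.78,-0.9,0.0,0.0,0.2],[0.08,0.51,-0.73,-0.9,0.0,0.0,0.2]]
[[0.09,0.58,-0.68,-0.9,0.0,0.0,0.2],[0.08,0.64,-0.63,-0.11,0.0,0.0,0.2],[0.09,0.64,-0.62,0.0,0.0,0.0,0.2],[0.08,0.64,-0.62,0.0,0.0,0.0,0.2],[0.09,0.65,-0.62,0.0,0.0,0.0,0.2]]Traceback (most recent call last):
  File "<string>", line 3, in <module>
    plan((.62,.037,.33),(.993,.121),0.2,4)
    ~~~~^^^^^^^^^^^^^^^^^^^^^^^^^^^^^^^^^^
  File "h.py", line 30, in plan
    print('end',p.round(4),'from',s['eef_pos'].round(4),'err now',np.linalg.norm(np.array(pos)-s['eef_pos']).round(4),'F',s['contact_force'].round(1),'w',s['width'].round(4),'t',s['clock'])
                                                                                                                                                          ^^^^^^^^^^^^^^^^
AttributeError: 'float' object has no attribute 'round'
```

```bash
sed -i "s/s\['width'\].round(4)/round(s['width'],4)/" h.py
```

Request:
{"fn": "carry_out", "kwargs": {"series": [[0.09,-0.54,-0.71,-0.9,0,0,0.2],[0.09,-0.47,-0.76,-0.9,0,0,0.2],[0.09,-0.4,-0.8,-0.9,0,0,0.2],[0.09,-0.33,-0.83,-0.9,0,0,0.2],[0.09,-0.26,-0.86,-0.9,0,0,0.2]]}}

```text
clock: 2.07
eef_pos: [0.2489, -0.4213, 0.3851]
orientation: [-0.663, -0.24, 0.666, -0.244]
contact_force: [-0.1, 0.7, -0.3]
width: 0.0641
```

```bash
python3 -c "
from h import *
plan((.62,.037,.33),(.993,.121),0.2,3)"
```

```text
[[0.08,-0.17,-0.88,-0.9,0.01,0.0,0.2],[0.08,-0.09,-0.89,-0.9,0.01,0.0,0.2],[0.08,-0.01,-0.9,-0.9,0.01,0.0,0.2],[0.08,0.07,-0.89,-0.9,0.01,0.0,0.2],[0.08,0.15,-0.88,-0.9,0.01,0.0,0.2]]
[[0.08,0.23,-0.87,-0.9,0.01,0.0,0.2],[0.08,0.31,-0.84,-0.9,0.0,-0.01,0.2],[0.08,0.38,-0.81,-0.9,0.01,0.0,0.2],[0.08,0.45,-0.77,-0.9,0.0,-0.01,0.2],[0.08,0.52,-0.73,-0.9,0.01,0.0,0.2]]
[[0.09,0.58,-0.68,-0.9,0.0,-0.01,0.2],[0.08,0.64,-0.63,-0.03,0.0,0.0,0.2],[0.09,0.64,-0.62,0.0,0.0,0.0,0.2],[0.08,0.64,-0.62,0.0,0.0,0.0,0.2],[0.09,0.64,-0.62,0.0,0.0,0.0,0.2]]
end [ 0.5865 -0.0042  0.335 ] from [ 0.2489 -0.4213  0.3851] err now 0.5923 F [-0.1  0.7 -0.3] w 0.0641 t 2.0667
```

Tracks very well.

Request:
{"fn": "carry_out", "kwargs": {"series": [[0.08,-0.17,-0.88,-0.9,0.01,0.0,0.2],[0.08,-0.09,-0.89,-0.9,0.01,0.0,0.2],[0.08,-0.01,-0.9,-0.9,0.01,0.0,0.2],[0.08,0.07,-0.89,-0.9,0.01,0.0,0.2],[0.08,0.15,-0.88,-0.9,0.01,0.0,0.2]]}}

```text
clock: 2.48
eef_pos: [0.364, -0.2738, 0.3684]
orientation: [0.59, 0.388, -0.589, 0.393]
contact_force: [0.9, -0.6, 0.1]
width: 0.0569
```

Request:
{"fn": "carry_out", "kwargs": {"series": [[0.08,0.23,-0.87,-0.9,0.01,0.0,0.2],[0.08,0.31,-0.84,-0.9,0.0,-0.01,0.2],[0.08,0.38,-0.81,-0.9,0.01,0.0,0.2],[0.08,0.45,-0.77,-0.9,0.0,-0.01,0.2],[0.08,0.52,-0.73,-0.9,0.01,0.0,0.2]]}}

```text
clock: 2.9
eef_pos: [0.4767, -0.1231, 0.3529]
orientation: [0.482, 0.515, -0.481, 0.52]
contact_force: [1.4, -0.7, 0.4]
width: 0.0562
```

```bash
python3 -c "
from h import *
plan((.62,.037,.33),(.993,.121),0.2,2)"
```

```text
[[0.1,0.64,-0.62,-0.49,0.05,-0.06,0.2],[0.09,0.67,-0.59,0.0,0.0,0.0,0.2],[0.1,0.67,-0.59,0.0,0.0,0.0,0.2],[0.09,0.67,-0.59,0.0,0.0,0.0,0.2],[0.1,0.67,-0.59,0.0,0.0,0.0,0.2]]
[[0.09,0.68,-0.58,0.0,0.0,0.0,0.2],[0.0,0.01,-0.01,0.0,0.0,0.0,0.2],[0.0,0.0,0.0,0.0,0.0,0.0,0.2],[0.0,0.0,0.0,0.0,0.0,0.0,0.2],[0.0,0.0,0.0,0.0,0.0,0.0,0.2]]
end [0.6201 0.0369 0.3302] from [ 0.4767 -0.1231  0.3529] err now 0.2161 F [ 1.4 -0.7  0.4] w 0.0562 t 2.9
```

Request:
{"fn": "carry_out", "kwargs": {"series": [[0.1,0.64,-0.62,-0.49,0.05,-0.06,0.2],[0.09,0.67,-0.59,0,0,0,0.2],[0.1,0.67,-0.59,0,0,0,0.2],[0.09,0.67,-0.59,0,0,0,0.2],[0.1,0.67,-0.59,0,0,0,0.2]]}}

```text
clock: 3.32
eef_pos: [0.599, 0.0199, 0.334]
orientation: [0.467, 0.531, -0.466, 0.532]
contact_force: [0.7, -1.8, -0.5]
width: 0.0563
```

Request:
{"fn": "carry_out", "kwargs": {"series": [[0.09,0.68,-0.58,0,0,0,0.2],[0,0,0,0,0,0,0.2],[0,0,0,0,0,0,0.2],[0,0,0,0,0,0,0.2],[0,0,0,0,0,0,0.2]]}}

```text
clock: 3.73
eef_pos: [0.6276, 0.0538, 0.3279]
orientation: [0.465, 0.533, -0.464, 0.533]
contact_force: [0.9, 0.5, 0.7]
width: 0.0561
```

```bash
python3 -c "
from h import *
s=r.state();print(s['eef_pos'],s['orientation'])
im=imaging.camera('wrist'); save('w1',cv2.resize(im,(800,600)))
for t in ['blank_center','lever_pad','dial_axis']:
  for d in mark_of('wrist',t): print(t,d['score'],d['point'],onz('wrist',d['point'][::-1],.014 if t[0]=='b' else .072 if t[0]=='l' else .045))
def box(T):pass
"
```

```text
[0.62755455 0.05381267 0.32790952] [ 0.46535048  0.53265302 -0.46383669  0.53346529]
blank_center 0.78 [233.7, 130.1] [ 0.49511785 -0.02233962  0.014     ]
blank_center 0.72 [177.5, 243.6] [0.61530284 0.06049695 0.014     ]
blank_center 0.69 [252.1, 351.5] [ 0.75136056 -0.01080487  0.014     ]
blank_center 0.63 [111.8, 22.7] [0.38350747 0.09797107 0.014     ]
lever_pad 0.69 [105.8, 237.3] [0.60291395 0.13207085 0.072     ]
dial_axis 0.69 [25.0, 232.7] [0.58969972 0.1975126  0.045     ]
```

View pics/w1.png

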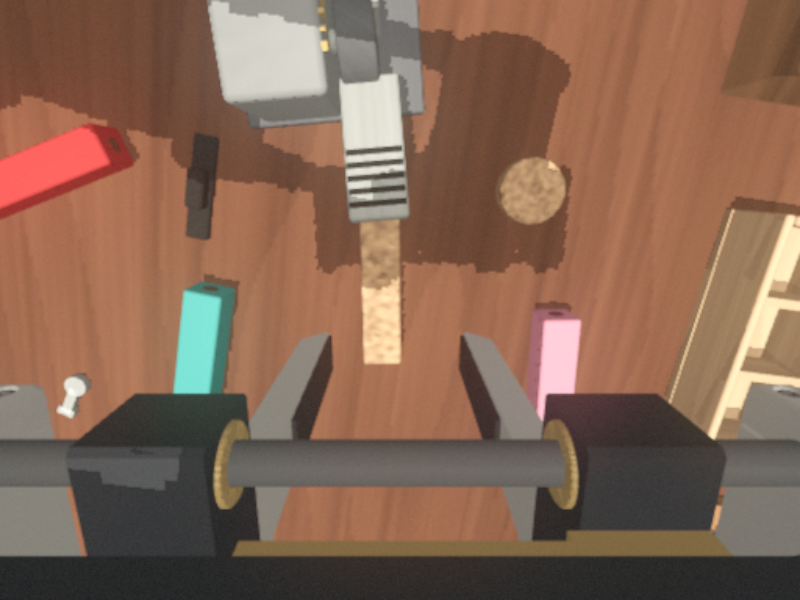

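```bash
python3 -c "
from h import *
for p in [(364,362),(401,361),(361,222),(399,221)]: print(onz('wrist',np.array(p)*.64,.028))
for p in [(350,220),(408,215)]: print('lever',onz('wrist',np.array(p)*.64,.079))
plan((.6185,.034,.29),(.993,.121),0.2,1,.5)"
```

```text
[0.61188266 0.00218784 0.028     ]
[0.63731095 0.00640136 0.028     ]
[0.59862986 0.09785755 0.028     ]
[0.62262299 0.10177861 0.028     ]
lever [0.59601751 0.10330946 0.079     ]
lever [0.62565607 0.10996446 0.079     ]
[[0.44,-0.13,0.2,0.15,-0.01,-0.03,0.2],[0.43,-0.13,0.21,0.0,0.0,0.0,0.2],[0.09,-0.03,0.04,0.0,0.0,0.0,0.2],[0.0,0.0,0.0,0.0,0.0,0.0,0.2],[0.0,0.0,0.0,0.0,0.0,0.0,0.2]]
end [0.6184 0.034  0.29  ] from [0.6275 0.0533 0.3284] err now 0.0439 F [-0.1 -0.1  0.6] w 0.0568 t 3.9333
```

```bash
python3 -c "
from h import *
plan((.6195,.037,.25),(.99,.138),0.2,1,.5)"
```

```text
[[0.49,-0.06,0.09,-0.03,-0.01,-0.03,0.2],[0.49,-0.07,0.09,0.0,0.0,0.0,0.2],[0.49,-0.06,0.1,0.0,0.0,0.0,0.2],[0.49,-0.07,0.1,0.0,0.0,0.0,0.2],[0.0,0.0,0.0,0.0,0.0,0.0,0.2]]
end [0.6194 0.0368 0.25  ] from [0.6275 0.0533 0.3284] err now 0.0805 F [-0.1 -0.1  0.6] w 0.0568 t 3.9333
```

Request:
{"fn": "carry_out", "kwargs": {"series": [[0.49,-0.06,0.09,-0.03,-0.01,-0.03,0.2],[0.49,-0.07,0.09,0,0,0,0.2],[0.49,-0.06,0.1,0,0,0,0.2],[0.2,-0.07,0.1,0,0,0,0.2],[0,0,0,0,0,0,0.2]]}}

```text
clock: 4.35
eef_pos: [0.6184, 0.0326, 0.2636]
orientation: [0.467, 0.53, -0.464, 0.535]
contact_force: [-0.0, 0.2, 0.9]
width: 0.0566
```

```bash
python3 -c "
from h import *
plan((.6195,.037,.204),(.99,.138),0.2,1,.4)"
```

```text
[[0.4,0.01,-0.03,-0.04,0.02,-0.08,0.2],[0.4,0.01,-0.03,0.0,0.0,0.0,0.2],[0.4,0.01,-0.03,0.0,0.0,0.0,0.2],[0.29,0.01,-0.02,0.0,0.0,0.0,0.2],[0.0,0.0,0.0,0.0,0.0,0.0,0.2]]
end [0.6195 0.0372 0.204 ] from [0.6184 0.0326 0.2636] err now 0.0598 F [-0.   0.2  0.9] w 0.0566 t 4.35
```

Request:
{"fn": "carry_out", "kwargs": {"series": [[0.4,0.01,-0.03,-0.04,0.02,-0.08,0.2],[0.4,0.01,-0.03,0,0,0,0.2],[0.35,0.01,-0.03,0,0,0,0.2],[0.15,0.01,-0.02,0,0,0,0.2],[0.05,0,0,0,0,0,0.2]]}}

```text
clock: 4.77
eef_pos: [0.6211, 0.0361, 0.2099]
orientation: [0.466, 0.531, -0.463, 0.534]
contact_force: [-0.3, -0.5, 0.5]
width: 0.0563
```

```bash
python3 -c "
from h import *
plan((.6195,.037,.204),(.99,.138),0.2,1,.4)
im=imaging.camera('wrist'); save('w2',cv2.resize(im,(800,600)))"
```

```text
[[0.15,-0.04,-0.03,-0.03,0.01,-0.06,0.2],[0.0,0.0,0.0,0.0,0.0,0.0,0.2],[0.0,0.0,0.0,0.0,0.0,0.0,0.2],[0.0,0.0,0.0,0.0,0.0,0.0,0.2],[0.0,0.0,0.0,0.0,0.0,0.0,0.2]]
end [0.6194 0.0371 0.2039] from [0.6211 0.0361 0.2099] err now 0.0062 F [-0.3 -0.5  0.5] w 0.0563 t 4.7667
```

View pics/w2.png

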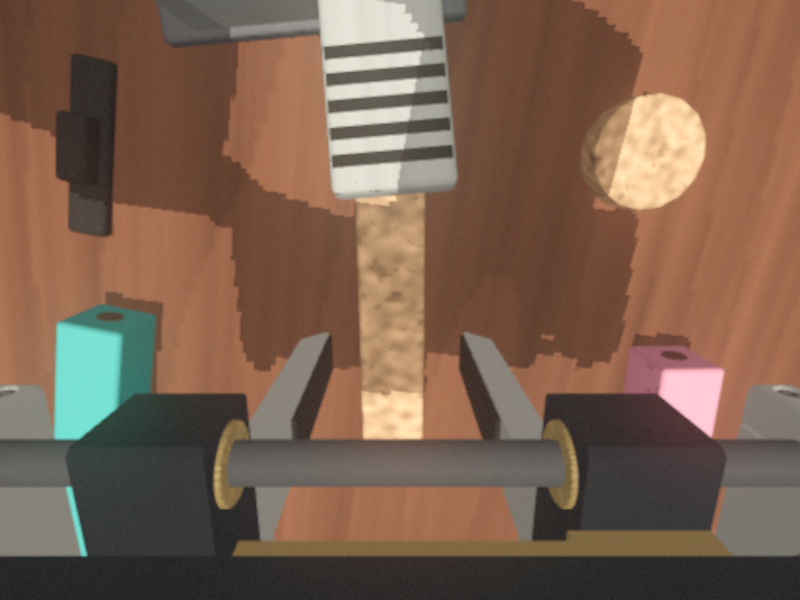

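Request:
{"fn": "carry_out", "kwargs": {"series": [[0.12,-0.04,0,0,0,-0.05,0.2],[0,0,0,0,0,0,-1],[0,0,0,0,0,0,-1],[0,0,0,0,0,0,-1],[0,0,0,0,0,0,-1]], "squeeze": 20}}

```text
clock: 5.23
eef_pos: [0.6205, 0.036, 0.207]
orientation: [0.466, 0.531, -0.464, 0.534]
contact_force: [0.3, -0.1, -0.9]
width: 0.0335
```

```bash
python3 -c "
from h import *
plan((.6195+.009,.0365-.0645,.206),(.99,.138),-1,1,.4,0)"
```

```text
[[0.01,-0.01,0.4,0.0,0.0,0.0,-1.0],[0.01,0.0,0.4,0.0,0.0,0.0,-1.0],[0.0,-0.01,0.4,0.0,0.0,0.0,-1.0],[0.01,0.0,0.4,0.0,0.0,0.0,-1.0],[0.0,0.0,0.01,0.0,0.0,0.0,-1.0]]
end [ 0.6285 -0.0279  0.2059] from [0.6205 0.036  0.207 ] err now 0.0645 F [ 0.3 -0.1 -0.9] w 0.0335 t 5.2333
```

Still closing (33 mm); let it finish.

Request:
{"fn": "carry_out", "kwargs": {"series": [[0,0,0,0,0,0,-1],[0,0,0,0,0,0,-1],[0,0,0,0,0,0,-1],[0,0,0,0,0,0,-1],[0,0,0,0,0,0,-1]]}}

```text
clock: 5.65
eef_pos: [0.6208, 0.036, 0.2082]
orientation: [0.466, 0.531, -0.463, 0.535]
contact_force: [-0.4, 0.8, -0.6]
width: 0.0258
```

Request:
{"fn": "carry_out", "kwargs": {"series": [[0,0,0.2,0,0,0,-1],[0,0,0.4,0,0,0,-1],[0,0,0.5,0,0,0,-1],[0,0,0.4,0,0,0,-1],[0,0,0.1,0,0,0,-1]]}}

```text
clock: 6.07
eef_pos: [0.6298, -0.0296, 0.2082]
orientation: [0.465, 0.532, -0.462, 0.536]
contact_force: [0.7, -0.3, -0.7]
width: 0.0257
```

```bash
python3 -c "
from h import *
plan((.63,-.04,.206),(.99,.138),-1,1,.4,0)
im=imaging.camera('wrist'); save('w3',cv2.resize(im,(800,600)))"
```

```text
[[0.06,-0.03,0.26,0.0,0.0,0.0,-1.0],[0.0,0.0,0.0,0.0,0.0,0.0,-1.0],[0.0,0.0,0.0,0.0,0.0,0.0,-1.0],[0.0,0.0,0.0,0.0,0.0,0.0,-1.0],[0.0,0.0,0.0,0.0,0.0,0.0,-1.0]]
end [ 0.6301 -0.0401  0.2058] from [ 0.6298 -0.0296  0.2082] err now 0.0106 F [ 0.7 -0.3 -0.7] w 0.0257 t 6.0667
```

View pics/w3.png

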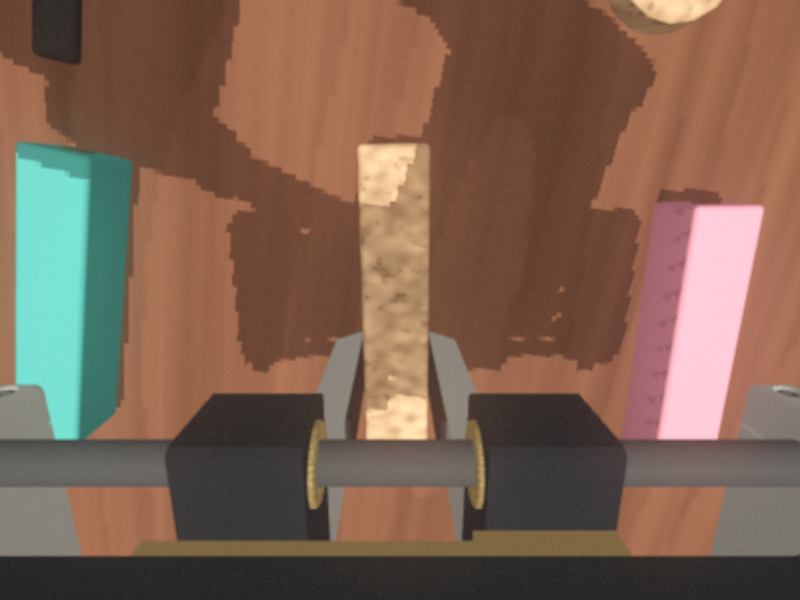

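```bash
python3 -c "
from h import *
e=np.array([onz('wrist',np.array(p)*.64,.031) for p in [(360,146),(429,146)]]).mean(0); s=r.state()
print(e,np.linalg.norm((e-s['eef_pos'])[:2]))
# tray: centre & y
plan((.632,-.045,.29),(.99,.138),-1,1,.6,0)"
```

```text
[0.61724616 0.0542606  0.031     ] 0.08473209831517912
[[-0.59,0.0,0.11,0.0,0.0,0.0,-1.0],[-0.59,0.01,0.12,0.0,0.0,0.0,-1.0],[-0.59,0.0,0.11,0.0,0.0,0.0,-1.0],[-0.27,0.0,0.05,0.0,0.0,0.0,-1.0],[0.0,0.0,0.0,0.0,0.0,0.0,-1.0]]
end [ 0.6318 -0.0448  0.2898] from [ 0.6298 -0.0295  0.2082] err now 0.0833 F [ 0.8 -0.4  0.6] w 0.026 t 6.1167
```

Request:
{"fn": "carry_out", "kwargs": {"series": [[-0.3,0,0.1,0,0,0,-1],[-0.6,0,0.1,0,0,0,-1],[-0.6,0,0.1,0,0,0,-1],[-0.6,0,0.3,0,0,0,-1],[-0.1,0,0.4,0,0,0,-1]]}}

```text
clock: 6.53
eef_pos: [0.633, -0.0671, 0.2954]
orientation: [0.464, 0.536, -0.463, 0.532]
contact_force: [0.1, 0.4, 0.2]
width: 0.0261
```

```bash
python3 -c "
from h import *
plan((.4957,-.309,.29),(.985,-.171),-1,2,.8,.6)"
```

```text
[[0.01,-0.49,0.63,0.6,-0.01,0.01,-1.0],[0.02,-0.45,0.66,0.6,-0.01,0.01,-1.0],[0.01,-0.41,0.69,0.6,-0.01,0.01,-1.0],[0.02,-0.37,0.71,0.6,-0.01,0.0,-1.0],[0.02,-0.32,0.73,0.6,0.0,0.01,-1.0]]
[[0.01,-0.28,0.75,0.13,0.0,0.0,-1.0],[0.02,-0.27,0.75,0.0,0.0,0.0,-1.0],[0.01,-0.27,0.75,0.0,0.0,0.0,-1.0],[0.01,-0.18,0.53,0.0,0.0,0.0,-1.0],[0.0,0.0,0.0,0.0,0.0,0.0,-1.0]]
end [ 0.4959 -0.309   0.2901] from [ 0.633  -0.0671  0.2954] err now 0.2782 F [0.1 0.4 0.2] w 0.0261 t 6.5333
```

Request:
{"fn": "carry_out", "kwargs": {"series": [[0,-0.49,0.63,0.6,-0.01,0.01,-1],[0,-0.45,0.66,0.6,-0.01,0.01,-1],[0,-0.41,0.69,0.6,-0.01,0.01,-1],[0,-0.37,0.71,0.6,-0.01,0,-1],[0,-0.32,0.73,0.6,0,0,-1]]}}

```text
clock: 6.95
eef_pos: [0.5545, -0.2086, 0.2941]
orientation: [0.541, 0.456, -0.537, 0.459]
contact_force: [0.7, -0.8, 0.5]
width: 0.0257
```

```bash
python3 -c "
from h import *
plan((.4957,-.309,.29),(.985,-.171),-1,1,.8,.6)"
```

```text
[[0.02,-0.29,0.75,0.08,-0.02,-0.06,-1.0],[0.03,-0.28,0.75,0.0,0.0,0.0,-1.0],[0.03,-0.28,0.75,0.0,0.0,0.0,-1.0],[0.02,-0.17,0.47,0.0,0.0,0.0,-1.0],[0.0,0.0,0.0,0.0,0.0,0.0,-1.0]]
end [ 0.4959 -0.309   0.29  ] from [ 0.5545 -0.2086  0.2941] err now 0.1164 F [ 0.7 -0.8  0.5] w 0.0257 t 6.95
```

Request:
{"fn": "carry_out", "kwargs": {"series": [[0.02,-0.29,0.75,0.08,-0.02,-0.06,-1],[0.03,-0.28,0.75,0,0,0,-1],[0.03,-0.28,0.6,0,0,0,-1],[0.02,-0.1,0.2,0,0,0,-1],[0,0,0,0,0,0,-1]]}}

```text
clock: 7.37
eef_pos: [0.4943, -0.3017, 0.285]
orientation: [-0.542, -0.454, 0.544, -0.451]
contact_force: [0.1, 0.5, 0.2]
width: 0.026
```

```bash
python3 -c "
from h import *
plan((.4957,-.309,.217),(.985,-.171),-1,2,.4,.6)
save('t2',cv2.resize(imaging.camera('top'),(800,600)))
save('w4',cv2.resize(imaging.camera('wrist'),(800,600)))"
```

```text
[[0.4,0.02,0.04,-0.09,0.0,0.06,-1.0],[0.4,0.01,0.04,0.0,0.0,0.0,-1.0],[0.4,0.02,0.04,0.0,0.0,0.0,-1.0],[0.4,0.01,0.04,0.0,0.0,0.0,-1.0],[0.1,0.01,0.01,0.0,0.0,0.0,-1.0]]
[[0.0,0.0,0.0,0.0,0.0,0.0,-1.0],[0.0,0.0,0.0,0.0,0.0,0.0,-1.0],[0.0,0.0,0.0,0.0,0.0,0.0,-1.0],[0.0,0.0,0.0,0.0,0.0,0.0,-1.0],[0.0,0.0,0.0,0.0,0.0,0.0,-1.0]]
end [ 0.4958 -0.3088  0.217 ] from [ 0.4943 -0.3017  0.285 ] err now 0.0684 F [0.1 0.5 0.2] w 0.026 t 7.3667
```

View pics/t2.png

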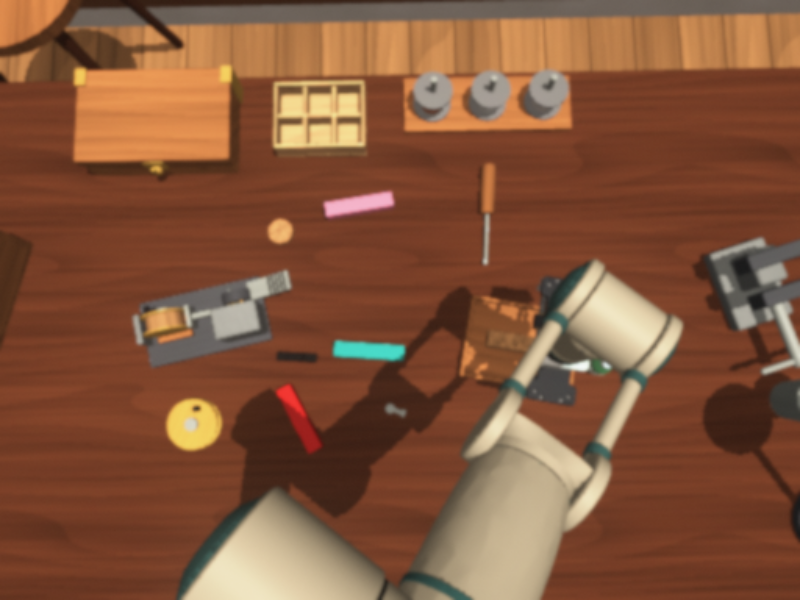

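View pics/w4.png

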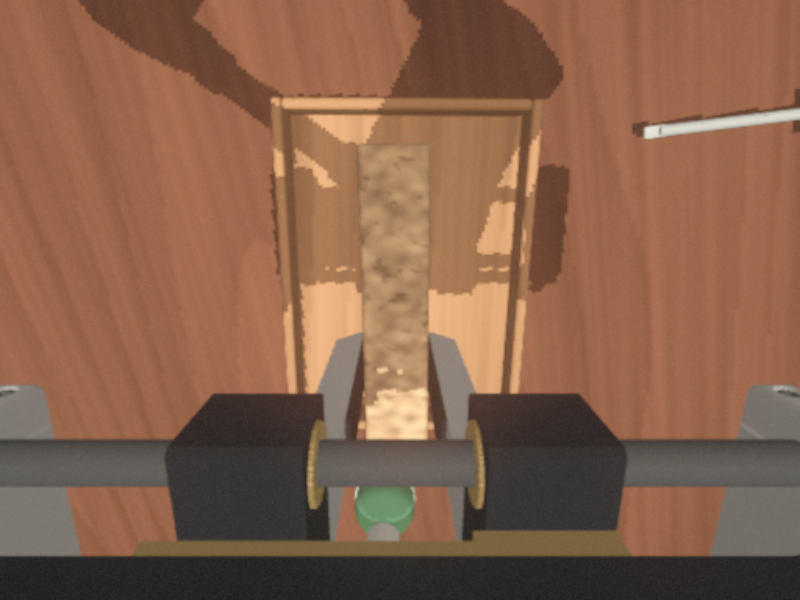

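Request:
{"fn": "carry_out", "kwargs": {"series": [[0.3,0.02,0.02,-0.08,0,0.05,-1],[0.4,0,0.02,0,0,0,-1],[0.4,0,0.02,0,0,0,-1],[0.3,0,0.02,0,0,0,-1],[0.1,0,0,0,0,0,-1]]}}

```text
clock: 7.88
eef_pos: [0.5013, -0.2972, 0.2248]
orientation: [0.542, 0.456, -0.537, 0.459]
contact_force: [0.4, 0.2, -0.1]
width: 0.0257
```

```bash
python3 -c "
from h import *
plan((.4957,-.305,.215),(.985,-.171),-1,1,.2,.6)"
```

```text
[[0.14,-0.06,0.13,0.08,-0.02,-0.08,-1.0],[0.1,-0.05,0.09,0.0,0.0,0.0,-1.0],[0.0,0.0,0.0,0.0,0.0,0.0,-1.0],[0.0,0.0,0.0,0.0,0.0,0.0,-1.0],[0.0,0.0,0.0,0.0,0.0,0.0,-1.0]]
end [ 0.4956 -0.3051  0.2151] from [ 0.5013 -0.2972  0.2248] err now 0.0137 F [ 0.4  0.2 -0.1] w 0.0257 t 7.8833
```

Request:
{"fn": "carry_out", "kwargs": {"series": [[0.12,-0.06,0.1,0.08,0,-0.06,-1],[0.1,0,0.05,0,0,0,-1],[0.03,0,0,0,0,0,-1],[0,0,0,0,0,0,-1],[0,0,0,0,0,0,-1]]}}

```text
clock: 8.3
eef_pos: [0.5004, -0.2998, 0.2141]
orientation: [0.541, 0.457, -0.539, 0.456]
contact_force: [0.1, 1.2, -0.4]
width: 0.0258
```

```bash
python3 -c "
from h import *
plan((.4957,-.305,.215),(.985,-.171),-1,1,.2,.6)"
```

```text
[[-0.02,-0.09,0.15,0.04,-0.04,-0.02,-1.0],[0.0,0.0,0.0,0.0,0.0,0.0,-1.0],[0.0,0.0,0.0,0.0,0.0,0.0,-1.0],[0.0,0.0,0.0,0.0,0.0,0.0,-1.0],[0.0,0.0,0.0,0.0,0.0,0.0,-1.0]]
end [ 0.4958 -0.3051  0.2149] from [ 0.5004 -0.2998  0.2141] err now 0.0071 F [ 0.1  1.2 -0.4] w 0.0258 t 8.3
```

Request:
{"fn": "carry_out", "kwargs": {"series": [[0,0,0,0,0,0,0.1],[0,0,0,0,0,0,0.1],[0,0,0,0,0,0,0.1],[0,0,0,0,0,0,0.1],[0,0,0,0,0,0,0.1]]}}

```text
clock: 8.72
eef_pos: [0.5009, -0.3003, 0.2162]
orientation: [0.542, 0.455, -0.538, 0.457]
contact_force: [0.0, 0.4, 0.1]
width: 0.0512
```

Request:
{"fn": "carry_out", "kwargs": {"series": [[0,0,0,0,0,0,0.1],[0,0,0,0,0,0,0.1],[0,0,0,0,0,0,0.1],[0,0,0,0,0,0,0.1],[0,0,0,0,0,0,0.1]]}}

```text
clock: 9.13
eef_pos: [0.5008, -0.3005, 0.2165]
orientation: [0.542, 0.455, -0.538, 0.457]
contact_force: [-0.2, 0.1, 0.3]
width: 0.0516
```

Request:
{"fn": "carry_out", "kwargs": {"series": [[-0.3,0,0,0,0,0,0.1],[-0.6,0,0,0,0,0,0.1],[-0.8,0,0,0,0,0,0.1],[-0.6,0,0,0,0,0,0.1],[-0.2,0,0,0,0,0,0.1]]}}

```text
clock: 9.55
eef_pos: [0.4992, -0.2999, 0.3159]
orientation: [0.541, 0.459, -0.539, 0.453]
contact_force: [0.7, -0.0, -0.1]
width: 0.0516
```

```bash
python3 -c "
from h import *
save('w5',cv2.resize(imaging.camera('wrist'),(800,600)))
plan((.575,.0,.33),(.978,.21),-1,3,.8,.6)"
```

```text
[[-0.03,0.06,-0.8,-0.6,-0.01,0.0,-1.0],[-0.03,0.11,-0.79,-0.6,-0.01,0.0,-1.0],[-0.03,0.16,-0.78,-0.6,-0.01,0.0,-1.0],[-0.03,0.2,-0.77,-0.6,-0.01,0.0,-1.0],[-0.03,0.25,-0.76,-0.6,-0.01,0.01,-1.0]]
[[-0.04,0.3,-0.74,-0.6,-0.01,0.0,-1.0],[-0.04,0.34,-0.72,-0.2,-0.01,0.0,-1.0],[-0.04,0.35,-0.72,0.0,0.0,0.0,-1.0],[-0.03,0.35,-0.72,0.0,0.0,0.0,-1.0],[-0.02,0.25,-0.49,0.0,0.0,0.0,-1.0]]
[[0.0,0.0,0.0,0.0,0.0,0.0,-1.0],[0.0,0.0,0.0,0.0,0.0,0.0,-1.0],[0.0,0.0,0.0,0.0,0.0,0.0,-1.0],[0.0,0.0,0.0,0.0,0.0,0.0,-1.0],[0.0,0.0,0.0,0.0,0.0,0.0,-1.0]]
end [0.5752 0.     0.3298] from [ 0.4995 -0.3     0.3163] err now 0.3097 F [ 0.8 -0.2  0.6] w 0.0519 t 9.6
```

View pics/w5.png

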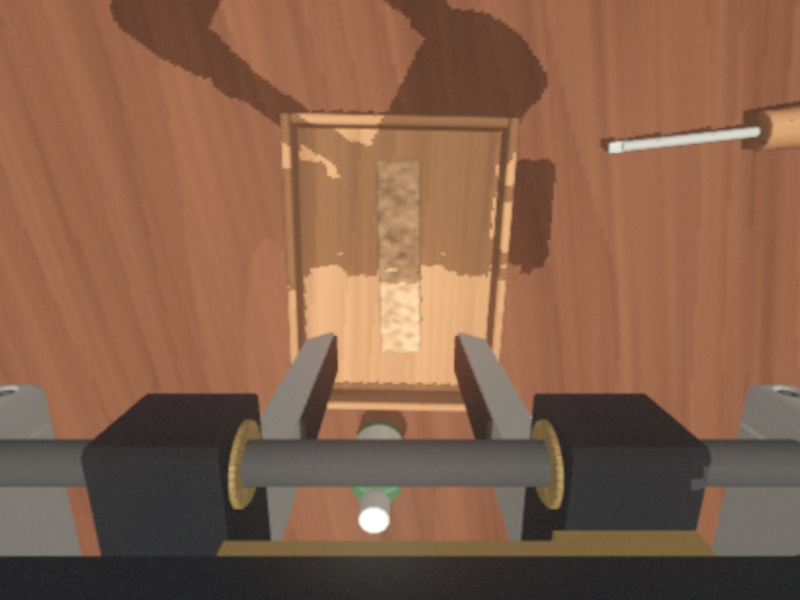

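Request:
{"fn": "carry_out", "kwargs": {"series": [[-0.03,0.06,-0.8,-0.6,-0.01,0,-1],[-0.03,0.11,-0.79,-0.6,-0.01,0,-1],[-0.03,0.16,-0.78,-0.6,-0.01,0,-1],[-0.03,0.2,-0.77,-0.6,-0.01,0,-1],[-0.03,0.25,-0.76,-0.6,-0.01,0.01,-1]]}}

```text
clock: 10.02
eef_pos: [0.5376, -0.1463, 0.3181]
orientation: [0.465, 0.533, -0.467, 0.532]
contact_force: [0.4, -0.4, -0.4]
width: 0.0219
```

Request:
{"fn": "carry_out", "kwargs": {"series": [[-0.04,0.3,-0.74,-0.6,-0.01,0,-1],[-0.04,0.34,-0.72,-0.2,-0.01,0,-1],[-0.04,0.35,-0.72,0,0,0,-1],[-0.03,0.35,-0.6,0,0,0,-1],[-0.02,0.1,-0.2,0,0,0,-1]]}}

```text
clock: 10.43
eef_pos: [0.5704, -0.008, 0.3169]
orientation: [0.439, 0.556, -0.444, 0.548]
contact_force: [0.6, -0.4, -0.4]
width: 0.0004
```

```bash
python3 -c "
from h import *
save('w6',cv2.resize(imaging.camera('wrist'),(800,600)))
for t in ['lever_pad','dial_axis']:
  for d in mark_of('wrist',t): print(t,d['score'],d['point'],onz('wrist',d['point'][::-1],.072 if t[0]=='l' else .045))
plan((.6045,.128,.33),(.975,.223),-1,2,.6,.6)"
```

```text
lever_pad 0.82 [40.8, 346.8] [0.60381808 0.12842765 0.072     ]
[[-0.06,0.27,-0.53,-0.04,-0.02,0.14,-1.0],[-0.05,0.27,-0.53,0.0,0.0,0.0,-1.0],[-0.05,0.27,-0.53,0.0,0.0,0.0,-1.0],[-0.05,0.27,-0.53,0.0,0.0,0.0,-1.0],[-0.06,0.27,-0.53,0.0,0.0,0.0,-1.0]]
[[-0.05,0.26,-0.54,0.0,0.0,0.0,-1.0],[0.0,0.01,-0.01,0.0,0.0,0.0,-1.0],[0.0,0.0,0.0,0.0,0.0,0.0,-1.0],[0.0,0.0,0.0,0.0,0.0,0.0,-1.0],[0.0,0.0,0.0,0.0,0.0,0.0,-1.0]]
end [0.6045 0.1282 0.3299] from [ 0.5698 -0.011   0.3172] err now 0.1439 F [ 0.1 -0.7  0.2] w 0.0001 t 10.5833
```

View pics/w6.png

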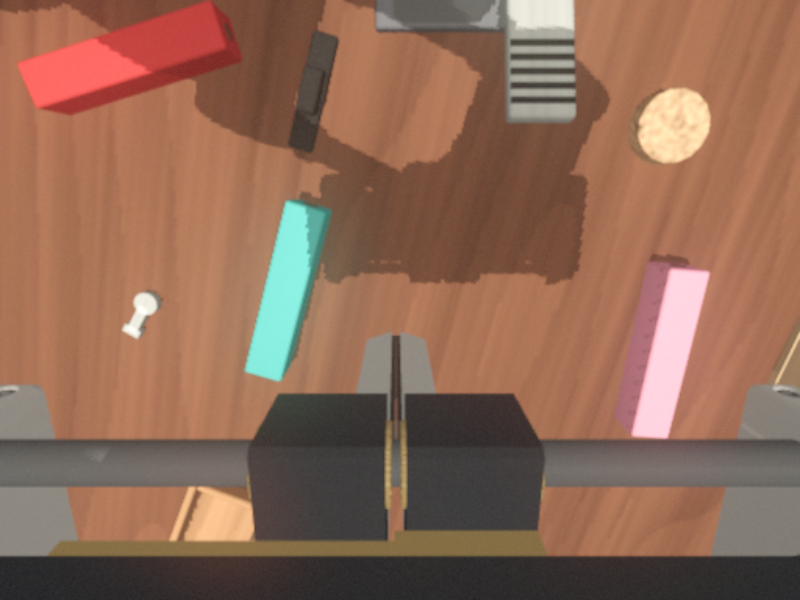

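Request:
{"fn": "carry_out", "kwargs": {"series": [[-0.06,0.27,-0.53,-0.04,-0.02,0.12,-1],[-0.05,0.27,-0.53,0,0,0,-1],[-0.05,0.27,-0.53,0,0,0,-1],[0,0.27,-0.53,0,0,0,-1],[0,0.1,-0.2,0,0,0,-1]]}}

```text
clock: 11.0
eef_pos: [0.5952, 0.0816, 0.3204]
orientation: [0.44, 0.55, -0.448, 0.55]
contact_force: [-0.5, 0.0, -0.1]
width: 0.0003
```

```bash
python3 -c "
from h import *
plan((.6042,.1285,.29),(.975,.223),-1,1,.4,.6)"
```

```text
[[0.21,0.13,-0.31,-0.12,0.06,0.08,-1.0],[0.22,0.14,-0.31,0.0,0.0,0.0,-1.0],[0.21,0.14,-0.31,0.0,0.0,0.0,-1.0],[0.12,0.07,-0.16,0.0,0.0,0.0,-1.0],[0.0,0.0,0.0,0.0,0.0,0.0,-1.0]]
end [0.6043 0.1283 0.2899] from [0.5952 0.0816 0.3204] err now 0.0566 F [-0.5  0.  -0.1] w 0.0003 t 11.0
```

Request:
{"fn": "carry_out", "kwargs": {"series": [[0.1,0.13,-0.31,-0.12,0.06,0.08,-1],[0.1,0.14,-0.31,0,0,0,-1],[0.1,0.14,-0.31,0,0,0,-1],[0.1,0.07,-0.16,0,0,0,-1],[0,0,0,0,0,0,-1]]}}

```text
clock: 11.42
eef_pos: [0.6051, 0.1274, 0.3011]
orientation: [0.44, 0.552, -0.443, 0.552]
contact_force: [-0.8, -0.6, 0.3]
width: 0.0003
```

```bash
python3 -c "
from h import *
plan((.6042,.1285,.28),(.975,.223),-1,1,.2,.6)"
```

```text
[[0.2,-0.01,-0.01,-0.03,0.02,0.03,-1.0],[0.2,0.0,-0.01,0.0,0.0,0.0,-1.0],[0.13,-0.01,-0.01,0.0,0.0,0.0,-1.0],[0.0,0.0,0.0,0.0,0.0,0.0,-1.0],[0.0,0.0,0.0,0.0,0.0,0.0,-1.0]]
end [0.6041 0.1284 0.2799] from [0.6051 0.1274 0.3011] err now 0.0211 F [-0.8 -0.6  0.3] w 0.0003 t 11.4167
```

Request:
{"fn": "carry_out", "kwargs": {"series": [[0.25,0,-0.01,-0.03,0.02,0.03,-1],[0.25,0,-0.01,0,0,0,-1],[0.25,0,0,0,0,0,-1],[0.25,0,0,0,0,0,-1],[0.25,0,0,0,0,0,-1]], "squeeze": 30}}

```text
clock: 11.83
eef_pos: [0.6064, 0.1259, 0.2521]
orientation: [0.44, 0.55, -0.44, 0.557]
contact_force: [-1.8, -0.9, 8.9]
width: 0.0007
```

```bash
python3 -c "
from h import *
plan((.6042,.1285,.228),(.975,.223),-1,1,.2,.6)"
```

```text
[[0.2,-0.01,-0.03,0.02,0.07,-0.06,-1.0],[0.2,-0.02,-0.02,0.0,0.0,0.0,-1.0],[0.2,-0.01,-0.03,0.0,0.0,0.0,-1.0],[0.0,0.0,0.0,0.0,0.0,0.0,-1.0],[0.0,0.0,0.0,0.0,0.0,0.0,-1.0]]
end [0.6042 0.1287 0.2281] from [0.6064 0.1259 0.2521] err now 0.0243 F [-1.8 -0.9  8.9] w 0.0007 t 11.8333
```

Request:
{"fn": "carry_out", "kwargs": {"series": [[0.2,-0.01,-0.04,0.02,0.07,-0.06,-1],[0.2,-0.01,-0.03,0,0,0,-1],[0.15,-0.01,-0.02,0,0,0,-1],[0.03,0,0,0,0,0,-1],[0.03,0,0,0,0,0,-1]]}}

```text
clock: 12.25
eef_pos: [0.6061, 0.1263, 0.2301]
orientation: [0.442, 0.55, -0.44, 0.555]
contact_force: [-2.1, 0.3, 7.1]
width: 0.0004
```

```bash
python3 -c "
from h import *
save('s7',imaging.camera('scene')[190:310,270:420].repeat(5,0).repeat(5,1))
save('w7',cv2.resize(imaging.camera('wrist'),(800,600)))
save('t7',imaging.camera('top')[160:256,80:240].repeat(5,0).repeat(5,1))
s=r.state();R=Ro.from_quat(s['orientation']).as_matrix(); print('tip',s['eef_pos']+R[:,0]*.199,R[:,0])
plan((.6042,.1285,.228),(.975,.223),-1,1,.2,.6)"
```

```text
tip [0.60747691 0.12584546 0.03126698] [ 0.00709228 -0.00229989 -0.9999722 ]
[[0.06,-0.03,-0.06,-0.02,0.04,-0.06,-1.0],[0.0,0.0,0.0,0.0,0.0,0.0,-1.0],[0.0,0.0,0.0,0.0,0.0,0.0,-1.0],[0.0,0.0,0.0,0.0,0.0,0.0,-1.0],[0.0,0.0,0.0,0.0,0.0,0.0,-1.0]]
end [0.6044 0.1284 0.2278] from [0.6061 0.1263 0.2303] err now 0.0037 F [-1.5  0.7  8. ] w 0.0003 t 12.4
```

View pics/s7.png

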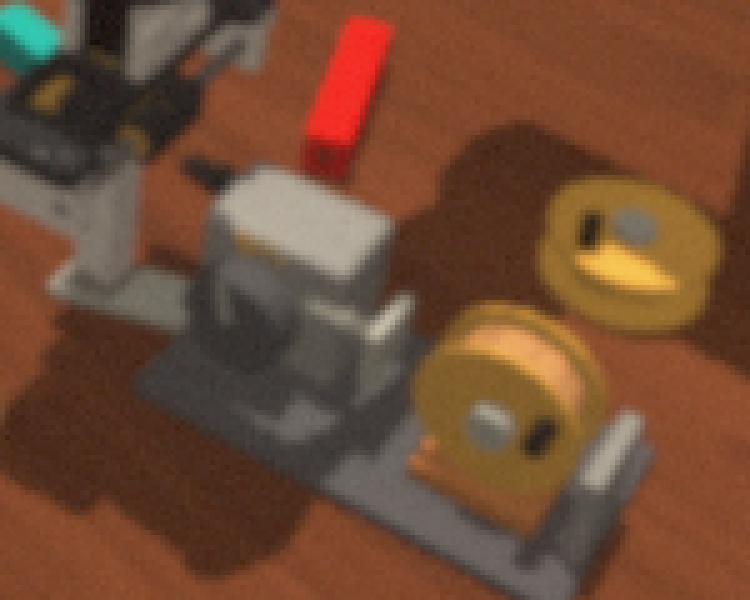

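View pics/w7.png

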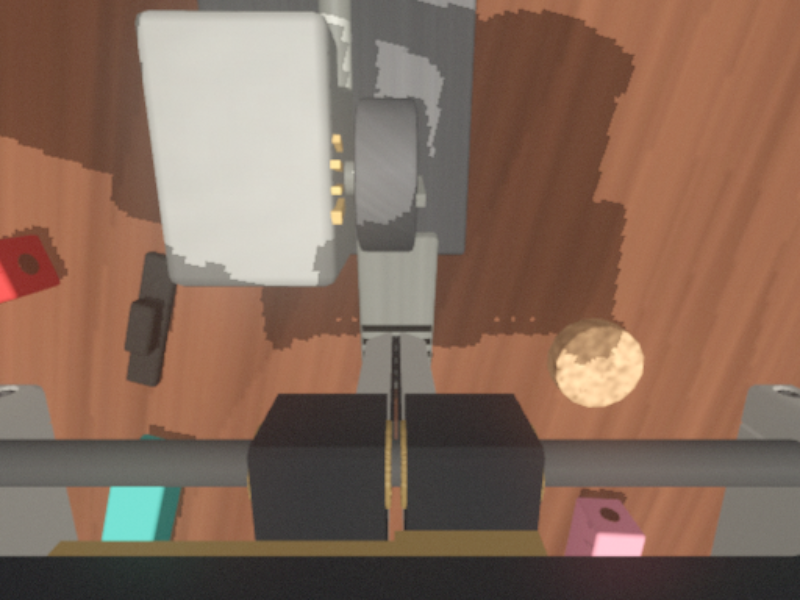

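View pics/t7.png

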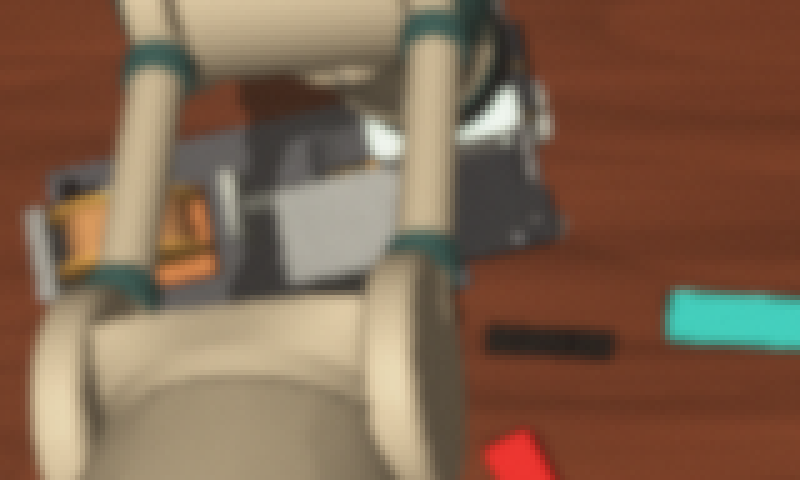

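Request:
{"fn": "carry_out", "kwargs": {"series": [[0.08,0,-0.03,0,0.03,-0.05,-1],[0.06,0,0,0,0,0,-1],[0.03,0,0,0,0,0,-1],[0.02,0,0,0,0,0,-1],[0.02,0,0,0,0,0,-1]]}}

```text
clock: 12.82
eef_pos: [0.6061, 0.1263, 0.2276]
orientation: [0.444, 0.55, -0.44, 0.554]
contact_force: [-2.7, -0.3, 7.9]
width: 0.0005
```

```bash
python3 -c "
from h import *
save('s8',cv2.resize(imaging.camera('scene')[215:285,285:375],(800,600),interpolation=cv2.INTER_CUBIC))
save('w8',cv2.resize(imaging.camera('wrist')[20:240,180:320],(380,600),interpolation=cv2.INTER_CUBIC))
s=r.state();R=Ro.from_quat(s['orientation']).as_matrix(); print('tip',s['eef_pos']+R[:,0]*.199,s['contact_force'],s['clock'])"
```

```text
tip [0.60738608 0.12643598 0.02864856] [-2.70884337  0.08379601  9.83146238] 12.9167
```

View pics/s8.png

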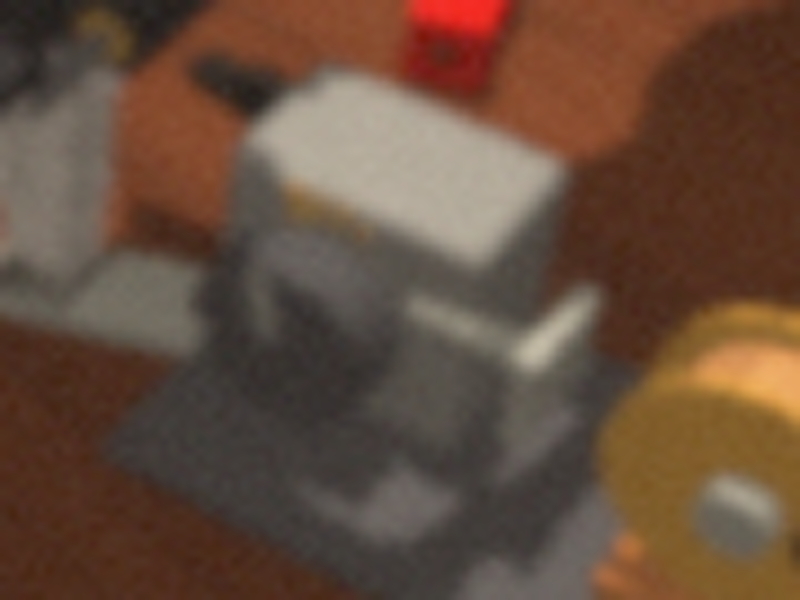

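View pics/w8.png

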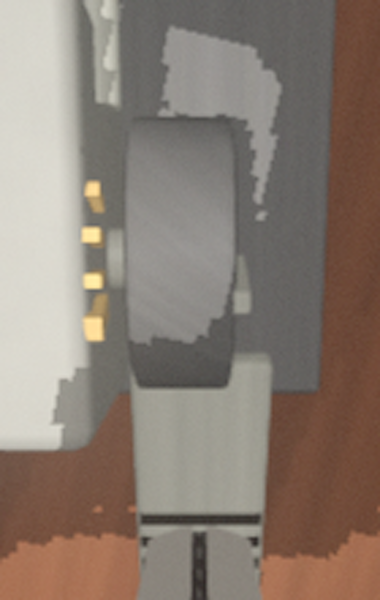

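```bash
python3 - <<'E'
from h import *
im=imaging.camera('wrist'); save('w9',im)
s=r.state(); g=cv2.cvtColor(im,cv2.COLOR_RGB2GRAY).astype(float)
rows=list(range(158,206,4)); E=[]
lab=cv2.cvtColor(im,cv2.COLOR_RGB2LAB).astype(float); 
for v in rows:
    row=cv2.GaussianBlur(lab,(1,3),0)[v]; d=np.linalg.norm(row[2:]-row[:-2],axis=1) # centred at +1
    def pk(a,b):
        i=a+np.argmax(d[a-1:b-1]); w=d[i-2:i+1]; return i+ (w[0]-w[2])/(2*(w[0]-2*w[1]+w[2])+1e-9)
    E.append((v,pk(224,238),pk(270,284)))
print(np.round(E,1).tolist())
m=imaging.camera_model('wrist'); T=np.eye(4);T[:3,:3]=Ro.from_quat(s['orientation']).as_matrix();T[:3,3]=s['eef_pos'];C=np.linalg.inv(T@m['hand_eye'])
def proj(X): 
    c=C[:3,:3]@X+C[:3,3]; q=m['mtx']@c; return q[:2]/q[2]
from scipy.optimize import least_squares
def res(p,dz=0):
    th,lat,yaw=p; a=th-.314; ex=np.array([np.cos(yaw),np.sin(yaw),0]); fy=np.array([np.sin(yaw),-np.cos(yaw),0])
    A=np.array([.5885,.198,.045+dz]); u=fy*np.cos(a)-np.array([0,0,np.sin(a)]); n=fy*np.sin(a)+np.array([0,0,np.cos(a)])
    out=[]
    for k,sg in ((1,-1),(2,1)):
        P=[proj(A+ex*(lat+sg*.016)+n*.004+u*t) for t in (.03,.075)]
        for e in E:
            x=P[0][0]+(e[0]-P[0][1])*(P[1][0]-P[0][0])/(P[1][1]-P[0][1]); out.append(x-e[k])
    return np.array(out)
for dz in (-.002,0,.002):
    o=least_squares(res,[.6,0,.22],args=(dz,),loss='soft_l1'); print(dz,o.x,o.cost,np.abs(res(o.x,dz)).max())
print(s['contact_force'],s['eef_pos'])
E
```

```text
[[158.0, 229.4, 279.4], [162.0, 227.9, 279.2], [166.0, 228.0, 279.1], [170.0, 228.2, 279.0], [174.0, 228.6, 278.8], [178.0, 228.8, 278.4], [182.0, 228.9, 278.2], [186.0, 229.1, 278.1], [190.0, 229.3, 277.8], [194.0, 229.7, 277.4], [198.0, 229.8, 277.2], [202.0, 229.9, 277.1]]
-0.002 [0.67321271 0.00168715 0.21852631] 1.3851075702788926 1.819036660719405
0 [0.71437241 0.00165345 0.2192912 ] 1.7610986244861215 1.9736322741864
0.002 [0.75424536 0.0016241  0.21996668] 2.2691086200852073 2.129662113107031
[-2.09953806  0.58470002 10.37480793] [0.60606109 0.12628381 0.22765479]
```

```bash
python3 - <<'E'
from h import *
t=imaging.camera('top'); save('t9',t); a=cv2.imread('pics/top0.png'); 
f=lambda im: cv2.resize(im[185:225,84:154],(700,290),interpolation=cv2.INTER_NEAREST)
cv2.imwrite('pics/cmp.png',np.vstack([f(a),f(t[:,:,::-1])]))
E
```

```text
(no output)
```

View pics/cmp.png

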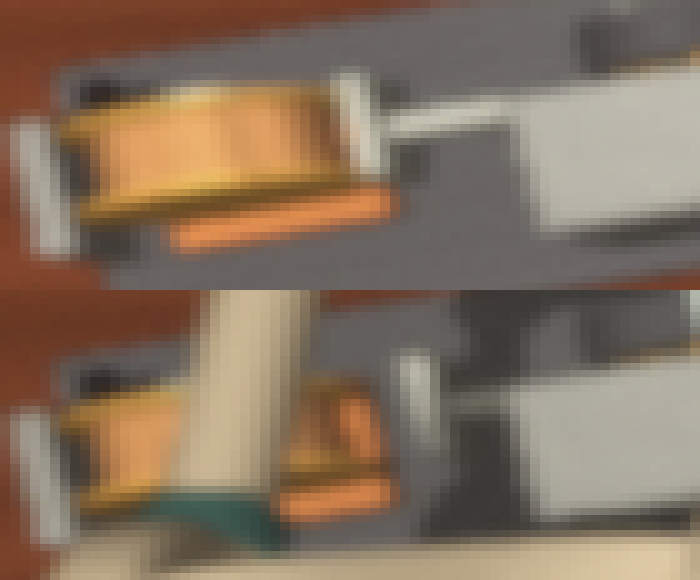

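```bash
python3 - <<'E'
from h import *
a=cv2.imread('pics/top0.png').astype(float); b=cv2.imread('pics/t9.png').astype(float)
# bluishness: blue channel bright for jaw vs reel/plate
A=a[:,:,0];B=b[:,:,0]
np.set_printoptions(linewidth=200)
print(A[190:213,114:126].astype(int)); print(B[190:213,120:134].astype(int))
for z in (.05,.07,.085):
    o=onz('top',(120,200),z);q=onz('top',(126,198.6),z);print(z,np.linalg.norm(q-o)/np.hypot(6,1.4))
E
```

```text
[[ 96  99  99  99 100 100 100 100 100 100 101 100]
 [ 98 100 100  99  98  99 100 100 100  99 100  99]
 [ 99  99  99 100  98 100 100  99 100 101 100 100]
 [ 99  99  99 100 100 102 100 100  99  99  99  99]
 [ 98  98 100 106 115 115 107  99  97  98  98  98]
 [ 95  96 102 120 140 143 121  99  92  92  95  99]
 [ 87  87  97 128 159 161 131  97  82  83  88  97]
 [ 72  72  84 120 159 168 140  96  75  73  82  96]
 [ 58  56  65 104 150 171 150 104  75  72  82  95]
 [ 56  51  55  90 145 175 160 114  83  87  99 112]
 [ 62  53  52  83 140 176 167 126 106 121 138 150]
 [ 65  56  51  78 133 173 171 141 133 154 171 176]
 [ 67  57  52  72 122 166 173 152 145 162 172 171]
 [ 68  59  52  67 111 160 177 160 139 143 145 136]
 [ 71  61  54  63 103 154 179 164 127 108 104  96]
 [ 72  65  55  57  91 145 178 166 122  86  76  73]
 [ 75  66  57  53  81 136 175 169 126  86  70  68]
 [ 74  66  59  55  74 124 163 163 128  87  70  69]
 [ 69  63  56  53  66 102 138 144 118  84  69  69]
 [ 55  51  48  46  53  73  97 106  92  76  72  74]
 [ 44  42  41  40  45  54  66  72  68  69  79  85]
 [ 40  42  45  48  52  59  66
[... 812 characters left out ...]
115  86  73  70  69  67  71]
 [ 67  63  72  87 101 119 127 112  86  66  60  58  59  61]
 [ 65  64  72  86  97 112 120 109  89  67  57  55  55  58]
 [ 65  63  71  84  95 106 114 109  92  70  57  54  54  56]
 [ 64  63  67  82  93 100 105 103  90  69  58  54  54  57]
 [ 61  59  62  77  90  96  97  95  84  69  58  55  55  56]
 [ 52  52  54  69  85  92  92  90  83  71  59  55  55  55]
 [ 44  44  49  65  84  91  91  91  86  75  62  56  54  55]
 [ 47  47  50  65  83  91  91  91  86  74  63  56  54  54]
 [ 61  61  58  65  81  90  92  88  81  69  59  55  54  54]
 [ 72  71  65  64  76  87  88  82  71  61  56  54  55  55]]
0.05 0.0026190700858916426
0.07 0.002573386555661836
0.085 0.0025391239079894834
```

```bash
cat > fit.py <<'E'
from h import *
from scipy.optimize import least_squares
m=imaging.camera_model('wrist')
def fit(name,pos,q,rows,L,Rr,scale):
    im=cv2.imread(f'pics/{name}.png'); lab=cv2.cvtColor(im,cv2.COLOR_BGR2LAB).astype(float); E=[]
    for v in rows:
        row=cv2.GaussianBlur(lab,(1,3),0)[v]; d=np.linalg.norm(row[2:]-row[:-2],axis=1)
        def pk(a,b):
            i=a+np.argmax(d[a-1:b-1]); w=d[i-2:i+1]; return i+(w[0]-w[2])/(2*(w[0]-2*w[1]+w[2])+1e-9)
        E.append((v,pk(*L),pk(*Rr)))
    E=np.array(E); print(E.round(1).tolist()); E=(E+.5)*scale-.5
    T=np.eye(4);T[:3,:3]=Ro.from_quat(q).as_matrix();T[:3,3]=pos;C=np.linalg.inv(T@m['hand_eye'])
    def proj(X):
        c=C[:3,:3]@X+C[:3,3]; k=m['mtx']@c; return k[:2]/k[2]
    def res(p,dz):
        th,lat,yaw=p; a=th-.314; ex=np.array([np.cos(yaw),np.sin(yaw),0]); fy=np.array([np.sin(yaw),-np.cos(yaw),0])
        A=np.array([.5885,.198,.045+dz]); u=fy*np.cos(a)-np.array([0,0,np.sin(a)]); n=fy*np.sin(a)+np.array([0,0,np.cos(a)]); out=[]
        for k,sg in ((1,-1),(2,1)):
            P=[proj(A+ex*(lat+sg*.016)+n*.004+u*t) for t in (.03,.075)]
            out+=list(P[0][0]+(E[:,0]-P[0][1])*(P[1][0]-P[0][0])/(P[1][1]-P[0][1])-E[:,k])
        return np.array(out)
    for dz in (-.002,0,.002):
        o=least_squares(res,[.3,0,.22],args=(dz,),loss='soft_l1',f_scale=.3); print(dz,o.x.round(4),o.cost.round(3))
s=r.state()
fit('w9',s['eef_pos'],s['orientation'],range(162,206,4),(224,238),(270,284),1)
fit('w1',[0.62755455,0.05381267,0.32790952],[0.46535048,0.53265302,-0.46383669,0.53346529],range(100,205,8),(334,356),(396,412),.64)
fit('w2',[0.6210,0.0361,0.2099],[0.466,0.531,-0.463,0.534],[5,15,25,60,85,115,140,175],(310,345),(435,465),.64)
E
python3 fit.py
```

```text
[[162.0, 227.9, 279.2], [166.0, 228.0, 279.1], [170.0, 228.2, 279.0], [174.0, 228.6, 278.8], [178.0, 228.8, 278.4], [182.0, 228.9, 278.2], [186.0, 229.1, 278.1], [190.0, 229.3, 277.8], [194.0, 229.7, 277.4], [198.0, 229.8, 277.2], [202.0, 229.9, 277.1]]
-0.002 [0.6689 0.0016 0.2209] 0.163
0 [0.7095 0.0016 0.221 ] 0.312
0.002 [0.7488 0.0016 0.2212] 0.532
[[100.0, 340.2, 399.2], [108.0, 340.3, 400.6], [116.0, 341.1, 400.8], [124.0, 342.1, 402.0], [132.0, 342.1, 402.3], [140.0, 343.0, 403.0], [148.0, 343.8, 401.0], [156.0, 343.2, 404.1], [164.0, 347.0, 405.7], [172.0, 345.1, 406.1], [180.0, 344.8, 406.7], [188.0, 346.4, 404.2], [196.0, 346.7, 407.7], [204.0, 349.4, 408.7]]
-0.002 [0.0262 0.0014 0.2205] 2.138
0 [0.0567 0.0015 0.2193] 2.217
0.002 [0.0885 0.0016 0.2182] 2.321
[[5.0, 317.6, 441.3], [15.0, 318.4, 442.5], [25.0, 319.9, 442.9], [60.0, 321.5, 446.2], [85.0, 323.0, 448.8], [115.0, 326.0, 451.5], [140.0, 327.7, 453.8], [175.0, 330.5, 456.9]]
-0.002 [0.0197 0.0013 0.221 ] 0.296
0 [0.0453 0.0013 0.2213] 0.644
0.002 [0.0713 0.0013 0.2216] 1.104
```

```bash
python3 - <<'E'
from h import *
save('t10',cv2.resize(imaging.camera('top'),(800,600)))
s=r.state();print(s['eef_pos'],s['contact_force'],np.abs(s['joint_vel']).max(),s['clock'])
E
```

```text
[0.6060757  0.12628402 0.22763803] [-2.28106067  0.75933755  9.21666019] 0.0014296352700860267 13.0667
```

View pics/t10.png

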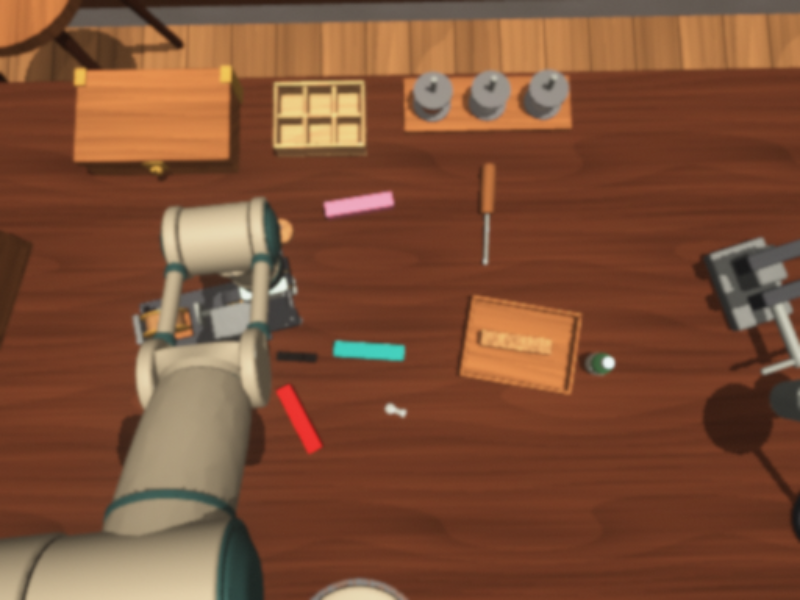

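```bash
python3 - <<'E'
from h import *
for _ in range(8): imaging.camera('top')
s=r.state();print(s['eef_pos'],s['contact_force'],s['clock']); print(r.sign_off())
E
```

```text
[0.60606382 0.12629681 0.22760325] [-2.57863588  0.59611214  9.06769938] 13.4667
the job is handed in; nothing more can be done
None
```

I drew the cork blank out from under the lever, laid it in the wooden tray and let go. I then pressed the lever down with closed fingers and handed in at 13.5 s, still holding it.

- **Blank:** the last top picture shows it lying near the middle of the tray, with the gripper well away. I could not see any of the other loose things moved; the arbor disc was partly hidden by the arm.
- **Lever:** the arm was still, pressing with about 9 N upward reaction.
- **Dial angle:** three estimates disagreed, but all fall within 0.55–0.71 rad:
  - jaw travel in the top pictures, about 16.5 mm, gives about 0.58 rad
  - fingertip height gives 0.58–0.62 rad
  - a fit to the lever edges in the wrist picture gives about 0.65–0.66 rad. Its raw value was 0.67–0.75 over a ±2 mm error in axis height, before I took off the offset it showed with the lever at rest.

I did not read the pointer against the studs, because it could not be seen clearly enough.

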